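# Build up the microscope arm's pivot on its bench mount

### The job

Put the pivot of the microscope's swing arm together on the post of its bench mount: first the plain spacer sleeve, then the flat thrust washer, then the flanged bushing, flange down, each worked past the post's spring friction shoes and fully home by feel before the next goes on. The bushing's bore has flats like the post: rest it lightly on the post and turn it until the flats find each other, then press it home; never ram or force anything, and leave the cap nut, the arm, the bur block and the brush where they are.

Things in the scene. Friction and masses are not known exactly. Their poses are not given: they have to be found in the camera images.
- bracket: Fixed bench mount of the swing arm: grey square foot 100 x 100 x 10 mm, low boss (60 mm across) up to 22 mm, and from it an upright steel post with a dark clamped height collar on it (36 mm across, 13 mm high). Origin: centre of the underside of the foot; z is up along the post. Pushing with more than 30 N counts as forcing it.
- post_tip (a point): Top of the post, on its axis, 104 mm above the bench. Post: 16 mm thick with two opposite flats 8 mm apart, bevelled by 1.7 mm at the top. The flats run along the foot's x axis only within 0.7 rad either way and are not measured. Nor is the collar on which the stack stands: its flat top is wherever it was clamped, 36 to 46 mm above the bench. Both have to be felt or seen.
- shoes (a point): On the post's axis, 82 mm above the bench, midway between two bowed spring friction shoes in its round sides (10 mm up and down from here, out to 21.6 mm across). A part needs 5 to 13 N to spread them, its lower edge 8 mm above to 2 mm below here, then 3 to 7 N to slide on; weight alone will not do it. A part more than 10 mm below here runs free; the bushing stays gripped.
- spacer: Plain steel spacer sleeve, 30 mm outside, round bore 17.6 mm, 20 mm high, 72 g. Stands upright on the mat. Origin: centre of its underside, z up along the bore. Goes on first; home, it stands on the collar.
- washer: Thick flat steel thrust washer, 40 mm outside, round bore 17.6 mm, 7 mm thick, 58 g. Lies flat on the mat. Origin: centre of its underside, z up along the bore. Goes on second; home, it lies flat on the spacer, its underside 20 mm above the spacer's.
- bushing: Steel flanged bushing: flange 38 mm across, 5 mm thick, at the bottom; octagonal sleeve above it, 26 mm over flats, 16 mm long (21 mm in all), 75 g. Bore 17.6 mm with two flats 9.6 mm apart that run along its x axis; the sleeve's flats face x, y and the diagonals. Stands flange down. Origin: centre of the underside, z up. Goes on last; home, 7 mm above the washer's origin.
- mat: Fixed violet bench mat, 250 x 250 x 3 mm, flat, at any yaw within about 17 degrees. Origin: centre of its underside. The spacer, washer, bushing and cap nut lie on it, one in each quarter, about 110 mm apart, in any arrangement.
- cap_nut: Bystander: knurled steel cap nut with a closed domed top, 26 mm across, 18 mm high, on the mat. Origin: centre of its underside. It is for later; leave it.
- swing_arm: Bystander: the aluminium swing arm, 260 mm long, 32 mm high (48 mm at its far pin), lying flat on the bench along its x axis. Origin: middle of its underside.
- bur_block: Bystander: wooden block 60 x 100 x 26 mm with small burs standing in it, 55 mm high in all. Origin: centre of its underside.
- bench_brush: Bystander: wooden bench brush with black bristles, 260 x 34 x 44 mm, lying bristles down along its x axis. Origin: centre of its underside.

How it is judged:
By the outcome, as a careful person would: the job done as asked, in the order asked, and still so for the second after the job is handed in, with the robot touching nothing.
It also fails if it takes over 72 s, if anything falls off the work surface, if the arm or the gripper's body presses on something with over 40 N, if the wrist force passes 120 N, or if a joint passes its speed limit or range.

### The arm

A 7-joint arm with a two-finger parallel gripper is mounted at the origin on the work surface. World frame = base frame: x ahead of the robot, y to its left, z up, the work surface at z = 0. Lengths are in m, angles in rad, forces in N, time in s.
With the tool pointing down it reaches from about 0.4 to 0.875 m from the base axis. Payload 6.5 kg.
Tool frame: the origin (TCP) lies midway between the tips of the shut fingers; the grasp point (between the pads) lies 19 mm behind it; z points along the fingers, y is the line along which they close (so a half turn about z gives the same grasp; the last joint's range is limited). The gripper opens to 88 mm and grips with 3 to 60 N. Pads are 18 mm wide; open, the fingers measure 123 mm over their backs; the gripper's body (75 mm by 187 mm) begins 45 mm behind the grasp point.
Start: joints at [-1.329, 0.536, -0.004, 1.538, 0.003, 1.067, -0.071], TCP at [0.197, 0.619, 0.239] pointing down, gripper open.
Joint ranges: [-2.7, 2.7], [-0.37, 2.16], [-1.27, 1.26], [0.24, 2.4], [-1.31, 4.45], [0.19, 1.91], [-2.76, 2.76]. Speed limits (rad/s): [2.39, 2.39, 3.14, 3.14, 3.14, 3.14, 3.14].

### API

Orientations are given as a rotation vector (axis times angle).
In Python, from bench import manip gives the robot as it stands.
- The arm moves only by the tool servo_tool, never from a script. Its argument "motion" is a list of rows, each a list of 7 numbers: the shift along the tool's x, y, z in cm, then the turn, a rotation vector about the tool's x, y, z in degrees, then the opening, from 0 (shut) to 1 (fully open). In form: [[x, y, z, ax, ay, az, fingers], ...]. A call has 1 to 10 rows; each row shifts and turns the commanded pose from where the row before left it, along the tool's axes as they then stand; what a row does not reach is not made up. A row lasts 1/8 s, in which the tool goes at most 62.5 mm and 10.7 degrees, less where a joint would pass 70% of its speed; a pose out of reach is approached as far as the arm can. A call is refused whole if a number of a shift passes 6.25 or a number of a turn 10.7, either way. A call with a gripper value outside its range is refused whole. The fingers move at their own pace and stop on an object; the grip force is fixed at half the most. Time passes only in rows, so rows that do not move let the fingers close. It gives the time, the measured TCP pose, the force, the opening and the grip force at its end, in the units of the state.
- manip.state(): the state, without advancing time (a new reading comes with each control period).
- manip.snapshot(name): name is "scene" or "top" or "wrist"; returns the picture (400x640x3 uint8, red, green, blue); there is no depth.
- manip.get_calibration(name): a dict with "intrinsics" (3x3 intrinsics, pixels), "k1" (the pictures are not rectified: a ray, as slopes to the right and down, at radius r is drawn at 1 + k1 r^2 times it, then the intrinsics apply), "cam_to_world" (4x4, takes a point from camera to world coordinates); the wrist camera has in their place "hand_eye" (4x4, takes a point from camera to tool coordinates, whose origin is the TCP and whose axes are the flange's). Camera axes: x right, y up, looking along -z (the intrinsics and any distortion apply to the point x, -y, -z); pixel columns grow to the right and rows downward; lengths in m; the calibration is good to about 2 mm. A picture is of the moment at which its call begins: read the wrist's pose just before it. get_calibration takes no time and is no camera call.
- manip.finish_job(): hands the job in; it is judged then, once.
The state is a dict: "t": time; "joint_pos": joint angles; "joint_velocities": joint speeds; "joint_efforts": joint torques, N m; "position": TCP position; "tool_rot": TCP orientation; "ft_force": force on the tool from outside, world axes, zero at the start; "ft_torque": the same for the moment, N m; "gripper_width": finger opening in m; "grip_force": force on a finger pad.
Only numpy, scipy, OpenCV 4.12 (cv2) and the standard library are available. Lean on these libraries where they do the work, as an engineer would, in place of code of your own. Each camera call takes 0.05 s, during which the arm holds its last target. There are 200 camera calls.

## Working session

There is one attempt and no reset: what is moved stays moved. The work goes in short steps, Python scripts to look and compute and a tool call to move; the robot and the scene stay as the last step left them, time stands still between calls to the robot, and variables do not carry over. Pictures are saved under pics/ and viewed, at most 10 in all, crops included, and the job is handed in when it is done.

Besides the shell and the picture viewer there is one more tool, called after ">>>" as name([rows], argument=value, ...), one row to a line, values as JSON. servo_tool: Moves the arm, as the interface text tells. Its arguments: {"type":"object","properties":{"motion":{"type":"array"}},"required":["motion"]}

```bash
mkdir -p pics; ls
python3 - <<'E'
from bench import manip
import cv2,numpy as np
s=manip.state()
for k in ("t","position","tool_rot","ft_force","gripper_width"): print(k,s[k])
for n in ("top","scene"):
    im=manip.snapshot(n); cv2.imwrite(f"pics/{n}0.png",im[:,:,::-1])
for n in ("top","scene","wrist"): print(n,manip.get_calibration(n))
E
```

```text
pics
t 0.0
position [0.19676134 0.61886028 0.23783765]
tool_rot [-4.81526952e-01 -3.10430604e+00  2.71242781e-03]
ft_force [ 0.01121767 -0.15357047  0.49699547]
gripper_width 0.08810573825068399
top {'intrinsics': array([[493.42257072,   0.        , 314.12822183],
       [  0.        , 493.42257072, 199.33544921],
       [  0.        ,   0.        ,   1.        ]]), 'k1': -0.03326413078110088, 'cam_to_world': array([[ 0.01502709,  0.99018224, -0.13897235,  0.40713114],
       [-0.9997241 ,  0.01738827,  0.0157917 ,  0.01920068],
       [ 0.01805315,  0.1386967 ,  0.99017034,  1.58277583],
       [ 0.        ,  0.        ,  0.        ,  1.        ]])}
scene {'intrinsics': array([[425.75897343,   0.        , 327.08012427],
       [  0.        , 425.75897343, 196.38212847],
       [  0.        ,   0.        ,   1.        ]]), 'k1': -0.11177225345809849, 'cam_to_world': array([[-0.82388011, -0.30164386,  0.47982553,  1.20340823],
       [ 0.56674439, -0.44553376,  0.69303713,  0.86360695],
       [ 0.00472808,  0.84291794,  0.53802137,  0.76113787],
       [ 0.        ,  0.        ,  0.        ,  1.        ]])}
wrist {'intrinsics': array([[299.60329044,   0.        , 323.5849309 ],
       [  0.        , 299.60329044, 195.64136511],
       [  0.        ,   0.        ,   1.        ]]), 'k1': -0.0166501677033849, 'hand_eye': array([[ 2.71327240e-04,  9.55339090e-01,  2.95511673e-01,
         7.78407670e-02],
       [ 9.99999807e-01, -9.42633438e-05, -6.13423251e-04,
         1.28920610e-04],
       [-5.58171292e-04,  2.95511782e-01, -9.55338932e-01,
        -1.46787232e-01],
       [ 0.00000000e+00,  0.00000000e+00,  0.00000000e+00,
         1.00000000e+00]])}
```

View pics/top0.png

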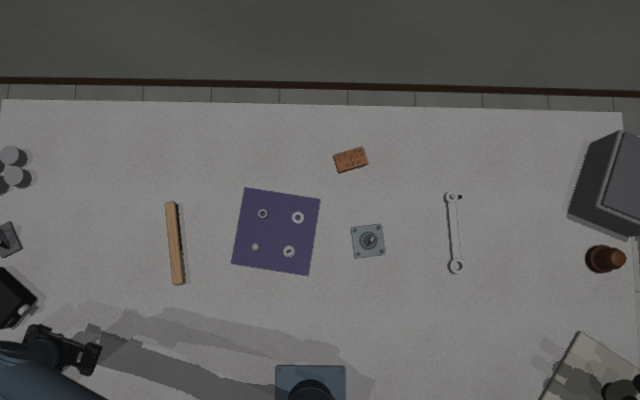

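View pics/scene0.png

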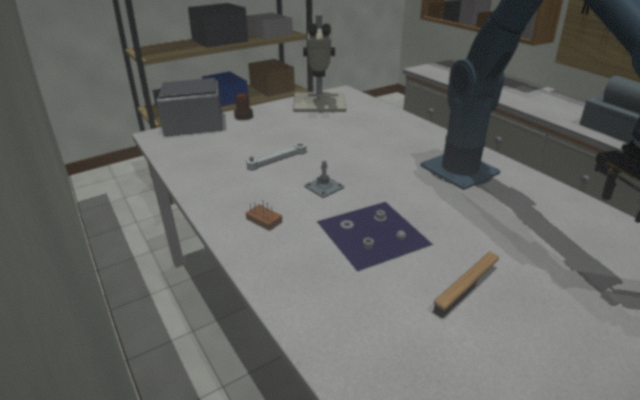

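The top view shows the mat with parts at (263,214), (298,217) and (289,252), the small cap nut at (255,247), and the bracket at (368,240). The scene view agrees. Next I'll write helpers and localise these.

```bash
cat > h.py <<'E'
from bench import manip
import cv2,numpy as np
from scipy.spatial.transform import Rotation as R
def T_tool(s=None):
    s=s or manip.state(); T=np.eye(4); T[:3,:3]=R.from_rotvec(s["tool_rot"]).as_matrix(); T[:3,3]=s["position"]; return T
def camT(n,s=None):
    c=manip.get_calibration(n)
    return (c["cam_to_world"] if n!="wrist" else T_tool(s)@c["hand_eye"]),c["intrinsics"],c["k1"]
def px2w(n,uv,z,s=None):
    T,K,k=camT(n,s); out=[]
    for u in np.atleast_2d(uv):
        d=np.array([(u[0]-K[0,2])/K[0,0],(u[1]-K[1,2])/K[1,1]]); p=d.copy()
        for _ in range(20): p=d/(1+k*(p@p))
        r=T[:3,:3]@np.array([p[0],-p[1],-1]); out.append(T[:3,3]+r*(z-T[2,3])/r[2])
    return np.array(out)
def w2px(n,P,s=None):
    T,K,k=camT(n,s); q=(np.atleast_2d(P)-T[:3,3])@T[:3,:3]; a=np.c_[q[:,0]/-q[:,2],-q[:,1]/-q[:,2]]
    a=a*(1+k*(a**2).sum(1,keepdims=True)); return a@np.diag([K[0,0],K[1,1]])+K[:2,2]
def snap(n,f=None):
    s=manip.state(); im=manip.snapshot(n)[:,:,::-1].copy()
    if f: cv2.imwrite("pics/"+f,im)
    return s,im
E
python3 - <<'E'
from h import *
np.set_printoptions(precision=4,suppress=True)
print(px2w("top",[(263,214),(298,217),(289,252),(255,247)],0.015))
print(px2w("top",[(368,240)],0.04))
print(px2w("top",[(245,187),(320,199),(310,275),(232,263)],0.003))
print(px2w("scene",[(347,224),(368,243),(380,215),(401,235)],0.015))
print(T_tool())
im=cv2.imread("pics/top0.png")[170:290,220:400]; cv2.imwrite("pics/c0.png",cv2.resize(im,None,fx=4.4,fy=4.4,interpolation=cv2.INTER_CUBIC))
E
```

```text
[[0.5771 0.1566 0.015 ]
 [0.5694 0.0448 0.015 ]
 [0.4577 0.0711 0.015 ]
 [0.4717 0.1789 0.015 ]]
[[ 0.4981 -0.1759  0.04  ]]
[[ 0.6653  0.2185  0.003 ]
 [ 0.6303 -0.025   0.003 ]
 [ 0.3867  0.0034  0.003 ]
 [ 0.4204  0.2514  0.003 ]]
[[0.5753 0.0607 0.015 ]
 [0.5804 0.1655 0.015 ]
 [0.464  0.0804 0.015 ]
 [0.4791 0.1908 0.015 ]]
[[-0.953   0.3029 -0.0004  0.1968]
 [ 0.3029  0.953  -0.0015  0.6189]
 [-0.0001 -0.0015 -1.      0.2379]
 [ 0.      0.      0.      1.    ]]
```

View pics/c0.png

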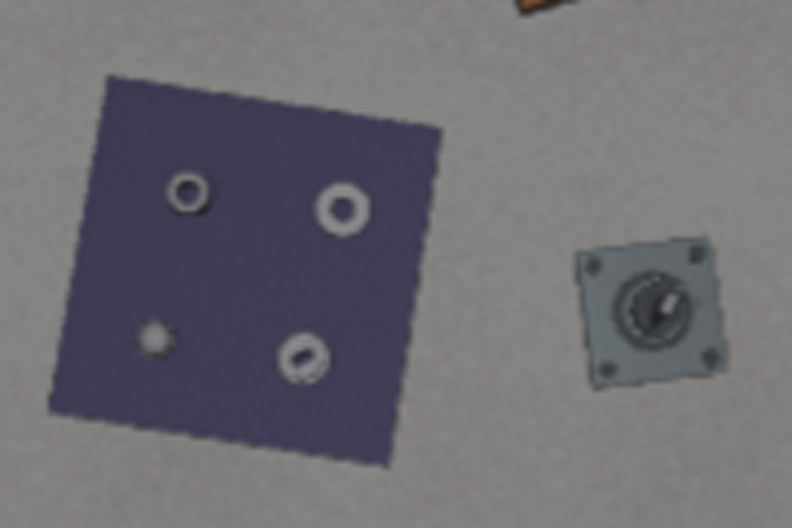

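The crop identifies the parts: spacer top-left, washer top-right, bushing bottom-right, nut bottom-left, post on the right. Moving over the spacer.

>>> servo_tool([
  [-5,-3.2,0,0,0,0,1],
  [-5,-3.2,0,0,0,0,1],
  [-5,-3.2,0,0,0,0,1],
  [-5,-3.2,0,0,0,0,1],
  [-5,-3.2,0,0,0,0,1],
  [-5,-3.2,0,0,0,0,1],
  [-5,-3.2,0,0,0,0,1],
  [-5,-3.2,0.5,0,0,0,1],
  [-5,-3.2,2,0,0,0,1],
  [-5,-3.2,2,0,0,0,1],
])

```text
t: 1.35
position: [0.5773, 0.1618, 0.1933]
tool_rot: [0.481, 3.104, 0.0]
ft_force: [0.2, -0.2, -0.2]
gripper_width: 0.0882
grip_force: 0.0
```

Run:
```python
from h import *
s,im=snap("wrist","w1.png"); print(s["t"],s["position"],s["tool_rot"],s["joint_pos"])
```

```text
1.35 [0.57725398 0.16184359 0.19325394] [4.80835445e-01 3.10444368e+00 4.79832350e-04] [-0.46037708  0.50342342  0.15219428  1.72577369 -0.09238767  0.91909629
  0.9927593 ]
```

View pics/w1.png

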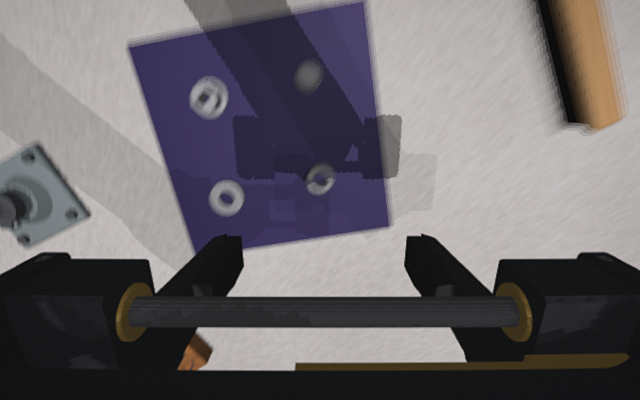

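The wrist view shows the spacer at (320,179), washer (227,198), bushing (209,97), nut (308,75) and the post at about (10,208).

```bash
python3 - <<'E'
from h import *
np.set_printoptions(precision=4,suppress=True)
s,im=snap("wrist","w2.png"); print(s["t"],s["position"])
hsv=cv2.cvtColor(im,cv2.COLOR_BGR2HSV)
for nm,c,z in (("sp",(320,179),.023),("wa",(227,198),.010),("bu",(209,97),.016)):
    m=np.zeros(im.shape[:2],np.uint8); cv2.circle(m,c,27,255,-1)
    b=((hsv[...,1]<75)&(m>0)).astype(np.uint8)
    cs,_=cv2.findContours(b,cv2.RETR_EXTERNAL,cv2.CHAIN_APPROX_NONE)
    k=max(cs,key=cv2.contourArea); h=cv2.convexHull(k); (e,ax,an)=cv2.fitEllipse(h)
    print(nm,e,ax,an,px2w("wrist",[e],z,s))
print(px2w("wrist",[(10,208)],.104,s))
E
python3 - <<'E'
import cv2
im=cv2.imread("pics/w2.png"); cv2.imwrite("pics/c2.png",cv2.resize(im[60:235,180:350],None,fx=3.4,fy=3.4,interpolation=cv2.INTER_CUBIC))
E
```

```text
1.4 [0.5808 0.1518 0.1908]
sp (330.159912109375, 169.81163024902344) (27.31290626525879, 30.117366790771484) 152.13690185546875 [[0.5742 0.1606 0.023 ]]
wa (234.59571838378906, 190.2742156982422) (32.82969665527344, 36.570396423339844) 128.01759338378906 [[0.5658 0.0489 0.01  ]]
bu (215.94671630859375, 88.50696563720703) (32.25967788696289, 41.257747650146484) 129.27545166015625 [[0.4592 0.0756 0.016 ]]
[[ 0.5036 -0.1032  0.104 ]]
```

View pics/c2.png

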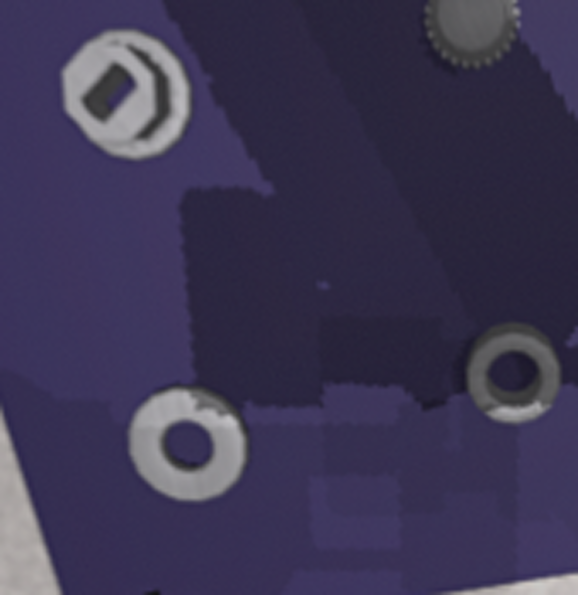

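The crop confirms the parts. The bushing's slot runs up-right in the image, about 40°. Descending toward the spacer for a closer measurement.

>>> servo_tool([
  [0,0,3,0,0,0,0.6],
  [0,-0.2,3,0,0,0,0.6],
  [0,0,3,0,0,0,0.6],
  [0,0,2,0,0,0,0.6],
  [0,0,0,0,0,0,0.6],
  [0,0,0,0,0,0,0.6],
])

```text
t: 2.2
position: [0.5764, 0.1616, 0.0848]
tool_rot: [0.481, 3.103, 0.001]
ft_force: [0.1, -0.8, -0.0]
gripper_width: 0.0525
grip_force: 0.0
```

Run:
```python
from h import *
np.set_printoptions(precision=4,suppress=True)
s,im=snap("wrist","w3.png"); print(s["t"],s["position"],s["tool_rot"])
p=T_tool(s)[:3,3]
print(w2px("wrist",[p,[.5765,.159,.023]],s))
```

```text
2.2 [0.5764 0.1616 0.0848] [0.4813 3.1032 0.0011]
[[323.1551 252.4793]
 [319.8013 213.8306]]
```

View pics/w3.png

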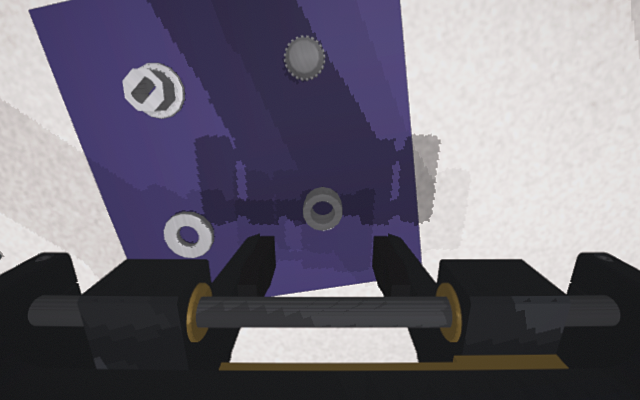

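The spacer's bore top is at about (322,210), just ahead of the fingers. Computing the offset in tool axes.

Run:
```python
from h import *
np.set_printoptions(precision=4,suppress=True)
s=manip.state(); im=cv2.imread("pics/w3.png"); hsv=cv2.cvtColor(im,cv2.COLOR_BGR2HSV)
T=T_tool(s)
for nm,c,r,z in (("sp",(322,209),26,.023),("wa",(188,235),30,.010),("bu",(147,90),24,.024)):
    m=np.zeros(im.shape[:2],np.uint8); cv2.circle(m,c,r,255,-1)
    b=((hsv[...,1]<70)&(m>0)).astype(np.uint8)
    cs,hi=cv2.findContours(b,cv2.RETR_CCOMP,cv2.CHAIN_APPROX_NONE)
    for k in cs:
        if len(k)>25:
            e=cv2.fitEllipse(k); p=px2w("wrist",[e[0]],z,s)[0]; print(nm,len(k),np.round(e[0],1),np.round(e[1],1),p,"tool mm",(T[:3,:3].T@(p-T[:3,3]))*1000)
```

```text
sp 120 [322.3 208.6] [39.6 43.5] [0.5734 0.162  0.023 ] tool mm [ 3.2291 -0.6934 61.9778]
sp 48 [322.3 207.7] [13.8 19.9] [0.5728 0.1622 0.023 ] tool mm [ 3.91   -0.6831 61.9767]
wa 64 [188.  261.8] [ 4.6 34.1] [0.5888 0.0393 0.01  ] tool mm [ -48.5731 -112.9238   74.9287]
wa 136 [188.4 234.2] [45.2 50.5] [0.566  0.0506 0.01  ] tool mm [ -23.4589 -109.1338   74.8935]
wa 52 [188.6 234.3] [15.5 21.4] [0.5661 0.0506 0.01  ] tool mm [ -23.5391 -109.0417   74.8937]
bu 129 [147.3  89.5] [45.3 47.3] [0.459  0.0776 0.024 ] tool mm [  86.7107 -115.7296   60.7119]
```

>>> servo_tool([
  [0.15,-0.05,3.2,0,0,0,0.6],
  [0,0,2.5,0,0,0,0.6],
  [0,0,1.5,0,0,0,0.6],
  [0,0,0,0,0,0,0.3],
  [0,0,0,0,0,0,0.1],
  [0,0,0,0,0,0,0.1],
  [0,0,0,0,0,0,0.1],
  [0,0,0,0,0,0,0.1],
])

```text
t: 3.25
position: [0.5751, 0.1615, 0.0129]
tool_rot: [0.481, 3.103, 0.001]
ft_force: [0.4, -0.0, 6.6]
gripper_width: 0.0289
grip_force: 30.0
```

Run:
```python
from h import *
np.set_printoptions(precision=4,suppress=True)
f=px2w("top",[(368.1,241.1)],.01)[0]; print("foot",f,"tip",px2w("top",[(371.8,238.2)],.104))
c=px2w("top",np.array([(578,252),(708,237),(727,372),(593,390)])/4.4+[220,170],.01); d=c[0]-c[3]; print("foot edge deg",np.degrees(np.arctan2(d[1],d[0])), c)
T=T_tool(); print((T[:3,:3].T@(f-T[:3,3]))*1000)
```

```text
foot [ 0.4964 -0.1801  0.01  ] tip [[ 0.4999 -0.1793  0.104 ]]
foot edge deg 6.494585884807211 [[ 0.5397 -0.1264  0.01  ]
 [ 0.5522 -0.2212  0.01  ]
 [ 0.4545 -0.2347  0.01  ]
 [ 0.4402 -0.1377  0.01  ]]
[ -28.5247 -349.3623    2.5161]
```

>>> servo_tool([
  [0,0,-4,0,0,0,0.1],
  [0,0,-6,0,0,0,0.1],
  [-1,-4,-4,0,0,0,0.1],
  [-1,-6,-1,0,0,0,0.1],
  [-1,-6,0,0,0,0,0.1],
  [-1,-6,0,0,0,0,0.1],
  [-1,-6,0,0,0,0,0.1],
  [-1,-5,0,0,0,0,0.1],
  [-1.5,-2,0,0,0,0,0.1],
  [0,0,0,0,0,0,0.1],
])

```text
t: 4.5
position: [0.5393, -0.1972, 0.1619]
tool_rot: [0.487, 3.103, -0.001]
ft_force: [0.4, 1.4, -0.8]
gripper_width: 0.029
grip_force: 30.0
```

>>> servo_tool([
  [0,0,0,0,0,0,0.1],
  [0,0,0,0,0,0,0.1],
])

```text
t: 4.75
position: [0.5396, -0.1932, 0.1617]
tool_rot: [-0.478, -3.104, -0.001]
ft_force: [0.5, 0.7, -1.2]
gripper_width: 0.0286
grip_force: 30.0
```

Run:
```python
from h import *
np.set_printoptions(precision=4,suppress=True)
s,im=snap("wrist","w4.png"); print(s["t"],s["position"],s["tool_rot"],s["joint_pos"],s["gripper_width"])
print(w2px("wrist",[.498,-.1795,.104],s))
```

```text
4.75 [ 0.5396 -0.1932  0.1617] [-0.4778 -3.1045 -0.0013] [ 0.12    0.5062  0.1929  1.8194 -0.1274  0.8286  1.6411] 0.02860111976681203
[[323.9313 155.0463]]
```

View pics/w4.png

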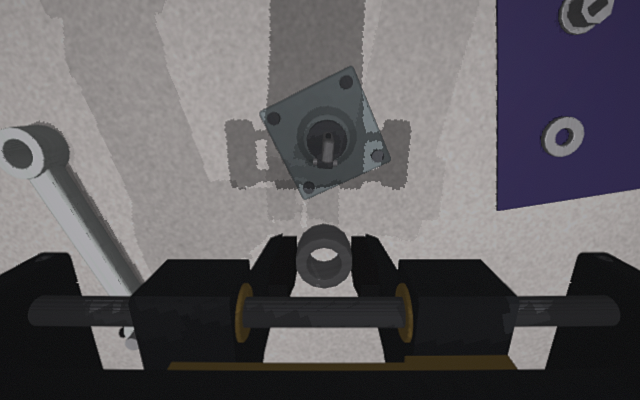

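The held spacer's top rim is at about (324,250), and the post tip is near (327,150) over the collar. Zooming in for the post's top face and its flats.

Run:
```python
import cv2
im=cv2.imread("pics/w4.png")[95:295,255:400]; im=cv2.convertScaleAbs(im,alpha=1.5,beta=10); cv2.imwrite("pics/c4.png",cv2.resize(im,None,fx=3,fy=3,interpolation=cv2.INTER_CUBIC))
```

```text
(no output)
```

View pics/c4.png

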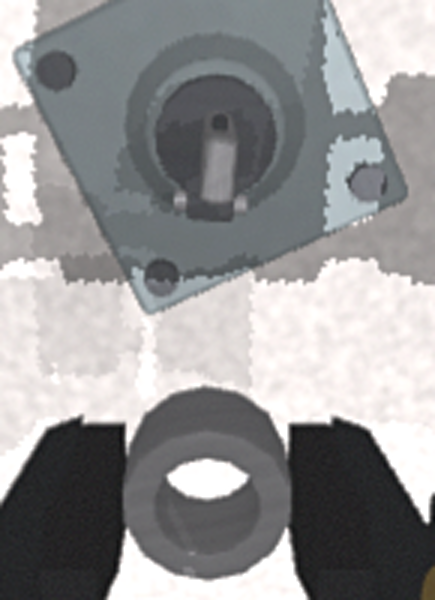

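Run:
```python
from h import *
np.set_printoptions(precision=4,suppress=True)
s=manip.state(); T=T_tool(s)
def show(n,uv,z):
    p=px2w("wrist",[uv],z,s)[0]; print(n,p,"tool mm",(T[:3,:3].T@(p-T[:3,3]))*1000)
cr=lambda u,v:(255+u/3,95+v/3)
show("foot",(326.7,134),.01); show("top",cr(211,208),.104); show("boss",cr(215,128),.022)
show("shoesmid",cr(210.5,202),.082); show("shL",cr(180,201),.082); show("shR",cr(241,203),.082)
g=cv2.cvtColor(cv2.imread("pics/w4.png"),cv2.COLOR_BGR2GRAY)
print(g[145:175:1,312:342:1])
```

```text
foot [ 0.494  -0.1754  0.01  ] tool mm [ 48.81     3.3656 151.7632]
top [ 0.5045 -0.1807  0.104 ] tool mm [37.2617  1.4698 57.7559]
boss [ 0.4961 -0.1762  0.022 ] tool mm [ 46.562    3.2154 139.7619]
shoesmid [ 0.5072 -0.1815  0.082 ] tool mm [34.4499  1.4829 79.7544]
shL [ 0.5046 -0.1889  0.082 ] tool mm [34.708  -6.2957 79.7501]
shR [ 0.5098 -0.1742  0.082 ] tool mm [34.1926  9.2673 79.7587]
[[ 39  40  39  41  41  40  41  41  39  40  50  62  73  83  92  92  93  92
   91  89  87  67  46  42  42  43  43  44  49  50]
 [ 39  39  39  40  41  40  40  40  40  40  50  62  75  83  92  94  93  91
   90  88  85  66  45  42  43  43  42  42  49  50]
 [ 40  39  40  39  39  39  40  40  38  40  51  61  75  85  94  94  90  89
   88  88  84  65  43  42  42  42  42  42  46  48]
 [ 41  40  40  41  39  40  41  40  39  41  51  60  78  87  93  92  90  90
   88  89  82  63  43  42  42  43  42  47  48  44]
 [ 39  41  40  39  41  40  40  38  40  42  52  60  79  88  92  92  91  90
   90  89  80  59  43  42  42  44  43  47  48  44]
 [ 41  40  41  42  40  41  41  39  40  41  53  60  79  89  93  92  90  90
   9
[... 2347 characters left out ...]
 67  69  68  69  69  69
   69  67  70  71  70  70  70  71  70  70  70  71]
 [ 69  68  69  70  70  70  71  70  70  71  71  71  70  71  71  71  72  72
   71  72  71  70  70  70  70  70  70  70  70  70]
 [ 70  69  70  70  70  70  70  69  69  69  69  69  70  69  70  70  70  71
   71  70  70  70  69  70  70  70  69  70  70  70]
 [ 68  68  69  69  70  70  70  69  68  69  69  70  69  70  70  70  70  70
   70  70  70  69  70  70  69  70  69  71  70  71]
 [ 68  68  69  69  69  68  69  69  68  69  69  68  69  69  68  70  69  70
   70  70  70  71  70  69  71  71  70  70  69  70]
 [ 69  70  70  69  69  69  69  69  69  69  69  68  69  68  68  70  69  69
   69  70  70  71  69  70  69  70  69  70  69  69]]
```

Run:
```python
from h import *
np.set_printoptions(precision=4,suppress=True)
s=manip.state(); T=T_tool(s)
im=cv2.imread("pics/w4.png"); g=cv2.cvtColor(im,cv2.COLOR_BGR2GRAY)
print(g[124:148:2,316:338])
def tl(uv,z):
    p=px2w("wrist",[uv],z,s)[0]; return p,(T[:3,:3].T@(p-T[:3,3]))*1000
m=np.zeros_like(g); m[134:164,319:335]=1
b=((g>68)&(m>0)).astype(np.uint8); b[:,333:]=0
cs,_=cv2.findContours(b,cv2.RETR_EXTERNAL,cv2.CHAIN_APPROX_NONE); k=max(cs,key=cv2.contourArea)
r=cv2.minAreaRect(k); print("rect",r,cv2.boundingRect(k),tl(r[0],.104))
box=px2w("wrist",cv2.boxPoints(r),.104,s)[:,:2]; print(box,np.linalg.norm(np.diff(box,axis=0),axis=1))
d=max([box[1]-box[0],box[2]-box[1]],key=np.linalg.norm); print("flat dir world deg",np.degrees(np.arctan2(d[1],d[0])))
zt=s["position"][2]
print("spacer rim",tl((324,263.3),zt+.010))
```

```text
[[46 50 51 51 51 50 51 51 50 51 51 50 50 52 50 51 52 51 50 50 48 45]
 [50 49 48 49 50 50 51 51 51 51 52 50 52 50 51 51 50 52 51 51 51 51]
 [49 49 49 50 49 49 50 48 50 50 49 50 51 50 49 50 49 49 49 50 49 49]
 [50 50 51 51 50 52 52 51 51 51 50 51 51 50 52 50 52 51 51 50 51 51]
 [50 50 50 51 51 50 50 52 53 54 56 57 51 54 50 47 46 45 46 46 51 52]
 [50 50 50 51 50 49 46 52 54 50 35 33 35 34 38 55 49 44 45 46 49 52]
 [45 43 44 42 41 42 44 51 54 44 33 36 36 35 36 57 55 44 43 44 43 44]
 [42 40 42 40 42 43 44 52 55 54 47 46 46 43 46 57 57 50 45 44 45 46]
 [42 41 42 40 42 41 47 50 53 56 60 60 59 58 58 56 57 53 46 44 45 44]
 [41 40 42 42 41 41 47 58 65 74 80 84 77 77 76 69 66 63 50 44 45 44]
 [41 41 41 43 41 42 48 60 72 82 90 95 94 91 90 90 88 68 45 43 44 44]
 [41 40 40 40 40 40 50 62 75 83 92 94 93 91 90 88 85 66 45 42 43 43]]
rect ((327.7610778808594, 151.5307159423828), (9.464140892028809, 20.739322662353516), 6.709837436676025) (322, 141, 11, 22) (array([ 0.4965, -0.1765,  0.104 ]), array([46.141 ,  3.1124, 57.7616]))
[[ 0.5017 -0.1824]
 [ 0.4888 -0.1766]
 [ 0.4914 -0.1707]
 [ 0.5044 -0.1764]] [0.0142 0.0064 0.0142]
flat dir world deg 155.77452878831008
spacer rim (array([ 0.5406, -0.1932,  0.1717]), array([ -0.8908,   0.4451, -10.0002]))
```

The bright strip at (328,151) is the post's top face: 14 × 6 mm at about -24° world, with its centre agreeing with the boss and foot. The spacer is centred in the hand, so I'm moving over the post.

>>> servo_tool([
  [2.5,0.15,0,0,0,0,0.1],
  [2.2,0.12,1.5,0,0,0,0.1],
  [0,0,2,0,0,0,0.1],
  [0,0,0.3,0,0,0,0.1],
  [0,0,0,0,0,0,0.1],
  [0,0,0,0,0,0,0.1],
])

```text
t: 5.55
position: [0.4963, -0.1782, 0.1245]
tool_rot: [0.481, 3.103, -0.0]
ft_force: [0.4, -0.1, -1.2]
gripper_width: 0.0288
grip_force: 30.0
```

Run:
```python
from h import *
s=manip.state(); T=T_tool(s); print(s["position"],s["ft_force"])
p=T[:3,:3]@np.array([-.0009,.0004,0])+s["position"]; print("spacer",p, "post in tool",T[:3,:3].T@(np.array([.4965,-.1765,.104])-s["position"]))
```

```text
[ 0.49632792 -0.17823971  0.12448694] [ 0.42347042 -0.09649897 -1.22142452]
spacer [ 0.49730678 -0.17813093  0.12448812] post in tool [0.00038892 0.00170874 0.02048658]
```

>>> servo_tool([
  [0.12,0.12,0.5,0,0,0,0.1],
  [0,0,0.3,0,0,0,0.1],
  [0,0,0.2,0,0,0,0.1],
  [0,0,0.15,0,0,0,0.1],
  [0,0,0,0,0,0,0.1],
])

```text
t: 6.18
position: [0.4948, -0.1767, 0.1122]
tool_rot: [-0.482, -3.104, -0.0]
ft_force: [0.2, -0.4, -0.7]
gripper_width: 0.0286
grip_force: 30.0
```

>>> servo_tool([
  [0,0,0.2,0,0,0,0.1],
  [0,0,0.2,0,0,0,0.1],
  [0,0,0.2,0,0,0,0.1],
  [0,0,0,0,0,0,0.1],
])

```text
t: 6.68
position: [0.4947, -0.1766, 0.1061]
tool_rot: [-0.481, -3.104, -0.0]
ft_force: [0.1, -0.2, 0.4]
gripper_width: 0.029
grip_force: 30.0
```

Bore is on the post with no side force. Pressing through the shoes.

>>> servo_tool([
  [0,0,0.3,0,0,0,0.1],
  [0,0,0.3,0,0,0,0.1],
  [0,0,0.2,0,0,0,0.1],
  [0,0,0.2,0,0,0,0.1],
  [0,0,0,0,0,0,0.1],
])

```text
t: 7.3
position: [0.495, -0.1766, 0.0962]
tool_rot: [0.481, 3.104, 0.0]
ft_force: [1.5, 0.3, -0.7]
gripper_width: 0.0289
grip_force: 30.0
```

>>> servo_tool([
  [0,0,0.2,0,0,0,0.1],
  [0,0,0.2,0,0,0,0.1],
  [0,0,0.2,0,0,0,0.1],
  [0,0,0.2,0,0,0,0.1],
])

```text
t: 7.8
position: [0.4951, -0.1767, 0.0883]
tool_rot: [0.481, 3.104, -0.0]
ft_force: [0.8, 0.2, 3.2]
gripper_width: 0.0289
grip_force: 30.0
```

>>> servo_tool([
  [0,0,0.2,0,0,0,0.1],
  [0,0,0.2,0,0,0,0.1],
  [0,0,0.2,0,0,0,0.1],
  [0,0,0.2,0,0,0,0.1],
])

```text
t: 8.3
position: [0.495, -0.1767, 0.0803]
tool_rot: [0.481, 3.104, -0.0]
ft_force: [1.7, -0.7, 3.2]
gripper_width: 0.0287
grip_force: 30.0
```

>>> servo_tool([
  [0,0,0.3,0,0,0,0.1],
  [0,0,0.3,0,0,0,0.1],
  [0,0,0.3,0,0,0,0.1],
  [0,0,0.3,0,0,0,0.1],
  [0,0,0.3,0,0,0,0.1],
  [0,0,0.3,0,0,0,0.1],
  [0,0,0.1,0,0,0,0.1],
])

```text
t: 9.18
position: [0.4945, -0.1766, 0.061]
tool_rot: [-0.481, -3.104, -0.0]
ft_force: [0.2, -0.3, 0.6]
gripper_width: 0.0286
grip_force: 30.0
```

>>> servo_tool([
  [0,0,0.15,0,0,0,0.1],
  [0,0,0.15,0,0,0,0.1],
  [0,0,0,0,0,0,0.1],
])

```text
t: 9.55
position: [0.4945, -0.1766, 0.0581]
tool_rot: [-0.482, -3.104, -0.0]
ft_force: [0.6, -1.4, -1.9]
gripper_width: 0.0287
grip_force: 30.0
```

Now free below the shoes. Feeling for the collar.

>>> servo_tool([
  [0,0,0.1,0,0,0,0.1],
  [0,0,0.1,0,0,0,0.1],
  [0,0,0.1,0,0,0,0.1],
])

```text
t: 9.93
position: [0.4946, -0.1766, 0.0552]
tool_rot: [-0.482, -3.104, -0.0]
ft_force: [0.2, -1.2, -1.2]
gripper_width: 0.0286
grip_force: 30.0
```

>>> servo_tool([
  [0,0,0.1,0,0,0,0.1],
  [0,0,0.1,0,0,0,0.1],
])

```text
t: 10.18
position: [0.4947, -0.1766, 0.0532]
tool_rot: [-0.481, -3.104, -0.0]
ft_force: [-0.3, -0.9, -0.5]
gripper_width: 0.0288
grip_force: 30.0
```

>>> servo_tool([
  [0,0,0.1,0,0,0,0.1],
  [0,0,0.1,0,0,0,0.1],
  [0,0,0.1,0,0,0,0.1],
])

```text
t: 10.55
position: [0.495, -0.1767, 0.0524]
tool_rot: [0.482, 3.104, 0.001]
ft_force: [-9.5, 3.9, 34.9]
gripper_width: 0.0286
grip_force: 30.0
```

>>> servo_tool([
  [0,0,0.1,0,0,0,0.1],
  [0,0,0.1,0,0,0,0.1],
])

```text
t: 10.8
position: [0.4954, -0.1769, 0.0515]
tool_rot: [0.482, 3.103, 0.001]
ft_force: [-10.1, 4.7, 41.7]
gripper_width: 0.0286
grip_force: 30.0
```

That stacked two calls into contact and pushed harder than intended (about 40 N against the 30 N limit). I'm backing off at once, and from here I'll step singly near contact.

>>> servo_tool([
  [0,0,-0.35,0,0,0,0.1],
  [0,0,0,0,0,0,0.1],
])

```text
t: 11.05
position: [0.495, -0.1767, 0.052]
tool_rot: [0.481, 3.104, -0.0]
ft_force: [-0.0, 0.7, 2.6]
gripper_width: 0.0289
grip_force: 30.0
```

>>> servo_tool([
  [0,0,0,0,0,0,0.65],
  [0,0,0,0,0,0,0.65],
  [0,0,-2,0,0,0,0.65],
  [0,0,-5,0,0,0,0.65],
  [0,1,-1.5,0,0,0,0.65],
  [0,5,0,0,0,0,0.65],
  [0,6,0,0,0,0,0.65],
  [0,6,0,0,0,0,0.65],
  [0,4.5,2,0,0,0,0.65],
  [0,1.3,2,0,0,0,0.65],
])

```text
t: 12.3
position: [0.5671, 0.0553, 0.0955]
tool_rot: [-0.472, -3.105, -0.003]
ft_force: [-0.5, -0.3, -0.0]
gripper_width: 0.058
grip_force: 0.0
```

>>> servo_tool([
  [0,0,1,0,0,0,0.65],
  [0,0,0,0,0,0,0.65],
  [0,0,0,0,0,0,0.65],
])

```text
t: 12.68
position: [0.5671, 0.0488, 0.0873]
tool_rot: [0.484, 3.103, -0.001]
ft_force: [0.7, -0.1, 0.5]
gripper_width: 0.0573
grip_force: 0.0
```

Run:
```python
from h import *
np.set_printoptions(precision=4,suppress=True)
s,im=snap("wrist","w5.png"); print(s["t"],s["position"],s["tool_rot"],s["ft_force"])
hsv=cv2.cvtColor(im,cv2.COLOR_BGR2HSV); T=T_tool(s)
for nm,w,r in (("wa",(.566,.0506,.010),.026),("bu",(.459,.0776,.024),.022)):
    c=w2px("wrist",w,s)[0]; e1=w2px("wrist",np.array(w)+T[:3,1]*r,s)[0]; R_=int(np.linalg.norm(e1-c)); print(c,R_)
    m=np.zeros(im.shape[:2],np.uint8); cv2.circle(m,tuple(c.astype(int).tolist()),R_,255,-1)
    b=((hsv[...,1]<70)&(m>0)).astype(np.uint8)
    cs,_=cv2.findContours(b,cv2.RETR_CCOMP,cv2.CHAIN_APPROX_NONE)
    for k in cs:
        if len(k)>25:
            e=cv2.fitEllipse(k); p=px2w("wrist",[e[0]],w[2],s)[0]; print(nm,len(k),np.round(e[0],1),np.round(e[1],1),p,"tool mm",(T[:3,:3].T@(p-T[:3,3]))*1000)
```

```text
12.675 [0.5671 0.0488 0.0873] [ 0.4845  3.1033 -0.0006] [ 0.7227 -0.1419  0.5009]
[325.0224 203.9102] 32
wa 138 [323.6 204. ] [48.1 49.6] [0.5658 0.0495 0.01  ] tool mm [ 1.5763  0.26   77.3234]
wa 58 [323.6 204.3] [19.2 21.6] [0.5659 0.0494 0.01  ] tool mm [ 1.3693  0.2661 77.3236]
[314.6168  47.6856] 34
bu 162 [311.7  51.2] [53.9 58.8] [0.4604 0.0752 0.024 ] tool mm [109.7547  -7.3939  63.2482]
bu 52 [311.3  50.3] [11.8 28.8] [0.4598 0.0751 0.024 ] tool mm [110.2953  -7.6212  63.2479]
```

>>> servo_tool([
  [0.08,0,3,0,0,0,0.65],
  [0,0,3,0,0,0,0.65],
  [0,0,1.6,0,0,0,0.65],
  [0,0,0.4,0,0,0,0.65],
  [0,0,0,0,0,0,0.65],
  [0,0,0,0,0,0,0.65],
])

```text
t: 13.48
position: [0.567, 0.0504, 0.0078]
tool_rot: [0.481, 3.103, 0.001]
ft_force: [-0.2, 0.4, 0.1]
gripper_width: 0.0571
grip_force: 0.0
```

>>> servo_tool([
  [0,-0.05,0.27,0,0,0,0.65],
  [0,0,0,0,0,0,0.3],
  [0,0,0,0,0,0,0.3],
  [0,0,0,0,0,0,0.3],
  [0,0,0,0,0,0,0.3],
])

```text
t: 14.1
position: [0.566, 0.0499, 0.0042]
tool_rot: [-0.482, -3.104, 0.0]
ft_force: [0.1, -0.4, 1.4]
gripper_width: 0.0384
grip_force: 30.0
```

>>> servo_tool([
  [0,0,-4,0,0,0,0.3],
  [0,0,-6,0,0,0,0.3],
  [-1,-2.5,-5,0,0,0,0.3],
  [-1,-6,-0.6,0,0,0,0.3],
  [-1,-6,0,0,0,0,0.3],
  [-1,-6,0,0,0,0,0.3],
  [-0.85,-3.5,0,0,0,0,0.3],
  [0,0,0,0,0,0,0.3],
  [0,0,0,0,0,0,0.3],
  [0,0,0,0,0,0,0.3],
])

```text
t: 15.35
position: [0.5399, -0.1916, 0.1599]
tool_rot: [-0.477, -3.105, -0.001]
ft_force: [0.6, 0.4, -0.3]
gripper_width: 0.0381
grip_force: 30.0
```

Run:
```python
from h import *
np.set_printoptions(precision=4,suppress=True)
s,im=snap("wrist","w6.png"); print(s["t"],s["position"],s["tool_rot"],s["gripper_width"])
T=T_tool(s); P=lambda t:(T[:3,:3]@np.array(t)+T[:3,3])
print(w2px("wrist",[P([0,0,-.0058]),[.4955,-.1765,.104],[.4955,-.1765,.063]],s))
c=im[95:295,250:400]; cv2.imwrite("pics/c6.png",cv2.resize(cv2.convertScaleAbs(c,alpha=1.5,beta=10),None,fx=3,fy=3,interpolation=cv2.INTER_CUBIC))
```

```text
15.35 [ 0.5399 -0.1916  0.1599] [-0.4774 -3.1048 -0.0014] 0.038130075346306906
[[323.1401 257.7276]
 [324.659  150.9082]
 [324.414  143.1848]]
```

View pics/c6.png

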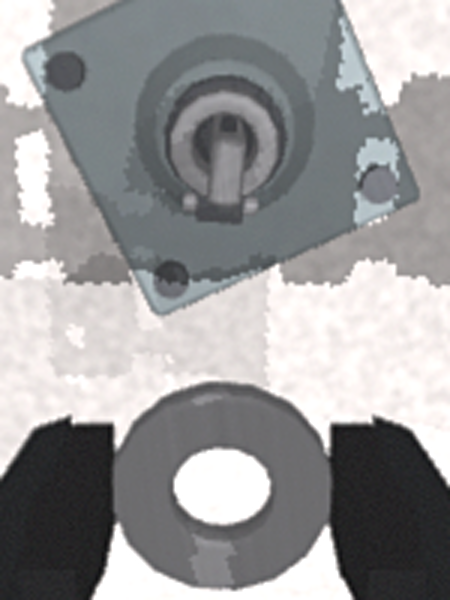

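The spacer now rings the post, and the held washer is centred in the hand at about (324,259), the same offset as the spacer. Moving over the post.

>>> servo_tool([
  [2.5,0,0,0,0,0,0.3],
  [2.2,0,1.5,0,0,0,0.3],
  [0,0,2,0,0,0,0.3],
  [0,0,0.7,0,0,0,0.3],
  [0,0,0,0,0,0,0.3],
  [0,0,0,0,0,0,0.3],
  [0,0,0,0,0,0,0.3],
])

```text
t: 16.27
position: [0.4953, -0.1794, 0.1186]
tool_rot: [0.481, 3.103, -0.0]
ft_force: [1.3, 0.4, -0.3]
gripper_width: 0.0383
grip_force: 30.0
```

>>> servo_tool([
  [0.13,0.24,0.4,0,0,0,0.3],
  [0,0,0.4,0,0,0,0.3],
  [0,0,0,0,0,0,0.3],
  [0,0,0,0,0,0,0.3],
])

```text
t: 16.77
position: [0.4942, -0.1766, 0.1101]
tool_rot: [-0.482, -3.104, 0.0]
ft_force: [-0.1, -0.9, -0.7]
gripper_width: 0.0382
grip_force: 30.0
```

>>> servo_tool([
  [-0.06,0,0.2,0,0,0,0.3],
  [0,0,0.2,0,0,0,0.3],
  [0,0,0.2,0,0,0,0.3],
  [0,0,0,0,0,0,0.3],
])

```text
t: 17.27
position: [0.4946, -0.1767, 0.1039]
tool_rot: [-0.482, -3.104, -0.0]
ft_force: [-0.2, -0.5, -0.1]
gripper_width: 0.0382
grip_force: 30.0
```

>>> servo_tool([
  [0,0,0.2,0,0,0,0.3],
  [0,0,0.2,0,0,0,0.3],
  [0,0,0.2,0,0,0,0.3],
  [0,0,0.2,0,0,0,0.3],
])

```text
t: 17.77
position: [0.4948, -0.1768, 0.096]
tool_rot: [0.482, 3.104, -0.0]
ft_force: [-0.5, 0.9, -0.4]
gripper_width: 0.038
grip_force: 30.0
```

>>> servo_tool([
  [0,0,0.2,0,0,0,0.3],
  [0,0,0.2,0,0,0,0.3],
  [0,0,0.2,0,0,0,0.3],
  [0,0,0.2,0,0,0,0.3],
])

```text
t: 18.27
position: [0.495, -0.1769, 0.0882]
tool_rot: [0.482, 3.104, -0.0]
ft_force: [0.4, 0.1, 2.2]
gripper_width: 0.0384
grip_force: 30.0
```

>>> servo_tool([
  [0,0,0.2,0,0,0,0.3],
  [0,0,0.2,0,0,0,0.3],
  [0,0,0.2,0,0,0,0.3],
  [0,0,0.2,0,0,0,0.3],
  [0,0,0.2,0,0,0,0.3],
])

```text
t: 18.9
position: [0.495, -0.1768, 0.0781]
tool_rot: [0.481, 3.104, -0.0]
ft_force: [0.1, -0.4, 4.1]
gripper_width: 0.0378
grip_force: 30.0
```

>>> servo_tool([
  [0,0,0.2,0,0,0,0.3],
  [0,0,0.2,0,0,0,0.3],
  [0,0,0.2,0,0,0,0.3],
  [0,0,0.2,0,0,0,0.3],
  [0,0,0.2,0,0,0,0.3],
])

```text
t: 19.52
position: [0.4945, -0.1766, 0.0678]
tool_rot: [-0.481, -3.104, -0.0]
ft_force: [0.8, -0.2, -0.5]
gripper_width: 0.0381
grip_force: 30.0
```

>>> servo_tool([
  [0,0,0.1,0,0,0,0.3],
  [0,0,0.1,0,0,0,0.3],
  [0,0,0.05,0,0,0,0.3],
])

```text
t: 19.9
position: [0.4945, -0.1766, 0.0655]
tool_rot: [-0.481, -3.104, -0.0]
ft_force: [-0.4, 0.1, -0.2]
gripper_width: 0.0382
grip_force: 30.0
```

>>> servo_tool([
  [0,0,0.08,0,0,0,0.3],
  [0,0,0.05,0,0,0,0.3],
])

```text
t: 20.15
position: [0.4947, -0.1767, 0.0643]
tool_rot: [-0.482, -3.104, -0.0]
ft_force: [0.4, 0.6, 0.1]
gripper_width: 0.0382
grip_force: 30.0
```

>>> servo_tool([
  [0,0,0.05,0,0,0,0.3],
  [0,0,0,0,0,0,0.3],
])

```text
t: 20.4
position: [0.4948, -0.1768, 0.0641]
tool_rot: [-0.482, -3.104, -0.0]
ft_force: [-1.6, 0.1, 4.7]
gripper_width: 0.0384
grip_force: 30.0
```

>>> servo_tool([
  [0,0,0.04,0,0,0,0.3],
  [0,0,0,0,0,0,0.3],
])

```text
t: 20.65
position: [0.4948, -0.1768, 0.064]
tool_rot: [0.482, 3.104, 0.0]
ft_force: [-3.0, -0.1, 8.8]
gripper_width: 0.0381
grip_force: 30.0
```

Washer is home: contact at 64 mm TCP matches the spacer's top. Measuring the bushing's slot angle from the earlier frame before moving on.

Run:
```python
from h import *
np.set_printoptions(precision=4,suppress=True)
s={"position":np.array([.5671,.0488,.0873]),"tool_rot":np.array([.4845,3.1033,-.0006])}
im=cv2.imread("pics/w5.png"); hsv=cv2.cvtColor(im,cv2.COLOR_BGR2HSV); g=cv2.cvtColor(im,cv2.COLOR_BGR2GRAY)
x,y=311,50
for thr in (60,80,100):
    m=np.zeros_like(g); cv2.circle(m,(x,y),17,1,-1); b=((g<thr)&(m>0)).astype(np.uint8)
    cs,_=cv2.findContours(b,cv2.RETR_EXTERNAL,cv2.CHAIN_APPROX_NONE)
    for k in cs:
        if cv2.contourArea(k)>60:
            r=cv2.minAreaRect(k); w=px2w("wrist",cv2.boxPoints(r),.024,s)[:,:2]
            d=max([w[1]-w[0],w[2]-w[1]],key=np.linalg.norm); print(thr,r,np.degrees(np.arctan2(d[1],d[0])),np.linalg.norm(np.diff(w,axis=0),axis=1)*1000,w.mean(0))
cv2.imwrite("pics/c5.png",cv2.resize(im[10:95,265:360],None,fx=6,fy=6,interpolation=cv2.INTER_CUBIC))
```

```text
60 ((311.0000305175781, 50.500003814697266), (9.192388534545898, 23.33452033996582), 45.0) 114.30763803877622 [14.3794  5.58   14.4523] [0.4599 0.0749]
80 ((311.0000305175781, 47.4999885559082), (14.849242210388184, 27.577163696289062), 45.0) 114.1451833339439 [16.9065  8.9714 17.0443] [0.4582 0.0754]
100 ((310.5000305175781, 47.4999885559082), (15.55634880065918, 28.284271240234375), 45.0) 114.12038480203219 [17.3406  9.3948 17.4887] [0.4581 0.0751]
```

View pics/c5.png

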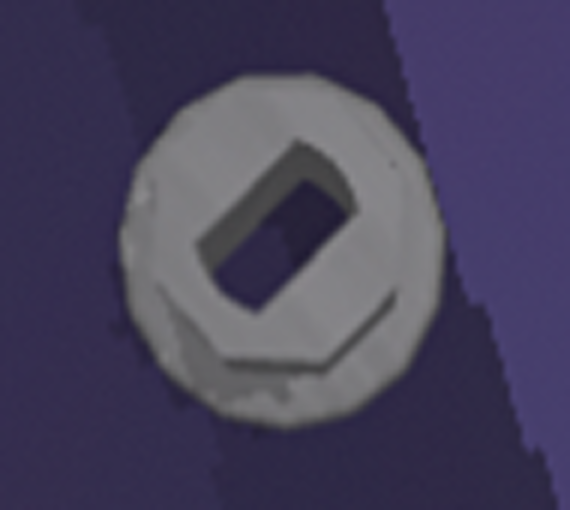

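The zoom shows the bushing's slot, 17.4 × 9.4 mm at the top rim, at 114° world and centred at (0.458, 0.075). Releasing the washer and going there, with the fingers turned 48° onto octagon flats so the turn back lines up with the post.

>>> servo_tool([
  [0,0,0,0,0,0,0.65],
  [0,0,0,0,0,0,0.65],
  [0,0,-2,0,0,0,0.65],
  [0,0,-4,0,0,0,0.65],
  [1,2,-2,0,0,0,0.65],
  [2,4,0,0,0,0,0.65],
  [2.4,5,0,0,0,0,0.65],
  [2.4,5,0,0,0,0,0.65],
  [2,4,0,0,0,0,0.6],
  [1.2,3,0,0,0,0,0.6],
])

```text
t: 21.9
position: [0.459, 0.078, 0.1433]
tool_rot: [-0.478, -3.105, -0.001]
ft_force: [-0.3, -0.4, -0.9]
gripper_width: 0.0527
grip_force: 0.0
```

>>> servo_tool([
  [0,0,0,0,0,9.7,0.6],
  [0,0,0,0,0,9.7,0.6],
  [0,0,1,0,0,9.7,0.6],
  [0,0,2,0,0,9.7,0.6],
  [0,0,2,0,0,9.5,0.6],
  [0,0,0,0,0,0,0.6],
  [0,0,0,0,0,0,0.6],
  [0,0,0,0,0,0,0.6],
])

```text
t: 22.9
position: [0.4602, 0.0758, 0.0941]
tool_rot: [1.707, 2.636, 0.002]
ft_force: [0.5, -0.9, 0.7]
gripper_width: 0.0527
grip_force: 0.0
```

```bash
cat > bu.py <<'E'
from h import *
np.set_printoptions(precision=4,suppress=True)
s,im=snap("wrist","w7.png"); T=T_tool(s); g=cv2.cvtColor(im,cv2.COLOR_BGR2GRAY)
print(s["t"],s["position"],s["joint_pos"],"tool y deg",np.degrees(np.arctan2(T[1,1],T[0,1])))
c=w2px("wrist",[.4581,.0751,.024],s)[0]; print("pred",c, (T[:3,:3].T@(np.array([.4581,.0751,.024])-T[:3,3]))*1000)
hsv=cv2.cvtColor(im,cv2.COLOR_BGR2HSV)
m=np.zeros_like(g); cv2.circle(m,(int(c[0]),int(c[1])),15,1,-1)
for thr in (70,90,110):
    cs,_=cv2.findContours(((g<thr)&(m>0)).astype(np.uint8),cv2.RETR_EXTERNAL,cv2.CHAIN_APPROX_NONE)
    for k in cs:
        if cv2.contourArea(k)>60:
            r=cv2.minAreaRect(k); w=px2w("wrist",cv2.boxPoints(r),.024,s)
            d=max([w[1]-w[0],w[2]-w[1]],key=np.linalg.norm); print(thr,np.round(r[0],1),"deg",np.degrees(np.arctan2(d[1],d[0])),np.linalg.norm(np.diff(w,axis=0),axis=1)*1000,w.mean(0),"tool",(T[:3,:3].T@(w.mean(0)-T[:3,3]))*1000)
E
python3 bu.py
```

```text
22.9 [0.4602 0.0758 0.0941] [-0.5217  0.4827  0.322   2.1296 -0.2776  0.5668  0.4229] tool y deg 24.15578787740239
pred [321.5963 208.4688] [ 0.1822 -2.3141 70.1362]
70 [321.5 204. ] deg -65.63530630177404 [8.3567 9.6864 8.4621] [0.4566 0.0784 0.024 ] tool [ 3.7757 -2.3816 70.1361]
90 [322. 208.] deg -65.57829156035761 [ 9.1165 16.2816  9.3099] [0.4583 0.0755 0.024 ] tool [ 0.4782 -2.0037 70.1366]
110 [321.5 208.5] deg -65.57824681244922 [ 9.8762 17.1139 10.0965] [0.4581 0.075  0.024 ] tool [ 0.0621 -2.3883 70.1361]
```

>>> servo_tool([
  [0,-0.22,3,0,0,0,0.6],
  [0,0,3,0,0,0,0.6],
  [0,0,1.9,0,0,0,0.6],
  [0,0,0.2,0,0,0,0.6],
  [0,0,0,0,0,0,0.6],
  [0,0,0,0,0,0,0.6],
])

```text
t: 23.7
position: [0.4583, 0.075, 0.0133]
tool_rot: [1.709, 2.635, 0.002]
ft_force: [0.5, 0.1, -0.6]
gripper_width: 0.0526
grip_force: 0.0
```

>>> servo_tool([
  [0,0,0.15,0,0,0,0.4],
  [0,0,0,0,0,0,0.1],
  [0,0,0,0,0,0,0.1],
  [0,0,0,0,0,0,0.1],
  [0,0,0,0,0,0,0.1],
  [0,0,0,0,0,0,0.1],
])

```text
t: 24.45
position: [0.4577, 0.0749, 0.011]
tool_rot: [1.709, 2.636, 0.0]
ft_force: [0.1, 0.9, 3.8]
gripper_width: 0.0253
grip_force: 30.0
```

>>> servo_tool([
  [0,0,-3,0,0,0,0.1],
  [0,0,-4,0,0,-10.4,0.1],
  [0,0,-4,0,0,-10.4,0.1],
  [0,0,-4,0,0,-10.4,0.1],
  [0,0,0,0,0,-10.4,0.1],
  [-2,-2.4,0,0,0,0,0.1],
  [-3.4,-4,0,0,0,0,0.1],
  [-4,-4.5,0,0,0,0,0.1],
  [-4,-4.5,0,0,0,0,0.1],
  [-3.4,-4,0,0,0,0,0.1],
])

```text
t: 25.7
position: [0.5307, -0.1734, 0.1606]
tool_rot: [-0.663, -3.07, 0.0]
ft_force: [1.5, 0.6, -0.1]
gripper_width: 0.0256
grip_force: 30.0
```

>>> servo_tool([
  [-1.6,-2,0,0,0,0,0.1],
  [0,0,0,0,0,0,0.1],
  [0,0,0,0,0,0,0.1],
  [0,0,0,0,0,0,0.1],
  [0,0,0,0,0,0,0.1],
])

```text
t: 26.32
position: [0.5371, -0.1948, 0.161]
tool_rot: [-0.66, -3.071, -0.001]
ft_force: [0.3, 0.0, -0.6]
gripper_width: 0.0253
grip_force: 30.0
```

Run:
```python
from h import *
np.set_printoptions(precision=4,suppress=True)
s,im=snap("wrist","w8.png"); T=T_tool(s); P=lambda t:(T[:3,:3]@np.array(t)+T[:3,3])
print(s["t"],s["position"],s["gripper_width"],"tool y deg",np.degrees(np.arctan2(T[1,1],T[0,1])))
g=cv2.cvtColor(im,cv2.COLOR_BGR2GRAY)
c=w2px("wrist",[P([0,0,-.013]),[.4957,-.1766,.104]],s); print(c)
pt=c[1]; a=T[:3,:3].T@(np.array([.4957,-.1766,.104])-T[:3,3]); print("post tool mm",a*1000)
y,x=c[0][::-1].astype(int)
print(g[y-24:y+26:3,x-16:x+18:2])
y,x=pt[::-1].astype(int); print(g[y-16:y+18:2,x-9:x+11])
```

```text
26.325 [ 0.5371 -0.1948  0.161 ] 0.02528826530657732 tool y deg 65.7565429181532
[[323.4218 264.8032]
 [322.7515 153.0608]]
post tool mm [45.2367 -0.4663 56.9741]
[[ 51  52  52  54  54  53  54  53  53  53  52  53  54  53  51  51  52]
 [ 52  52  63  65  65  66  65  65  65  65  66  66  66  66  65  60  50]
 [ 58  66  66  65  65  65  65  65  65  66  64  65  66  66  65  66  65]
 [ 66  66  65  65  62  69 108 127 150 147 111  73  63  64  65  65  65]
 [ 62  62  63  59 110 173 168 168 167 164 160 162 166  50  62  63  63]
 [ 63  63  62  60 109 172 169 168 166 163 163 167 173  50  62  63  62]
 [ 63  63  63  63  52 101 164 168 172 173 176 131  93  52  65  64  64]
 [ 64  65  65  65  48  51  51  48  45  45  50  52  51  56  64  64  64]
 [ 64  65  65  66  52  52  53  53  53  53  54  52  52  56  66  66  66]
 [ 65  65  65  65  53  55  54  54  53  54  53  54  53  56  65  66  65]
 [ 66  64  66  65  53  54  54  54  54  55  54  54  52  56  64  65  64]
 [ 63  64  63  64  51  53  52  52  52  52  51  51  51  56  64  62  62]
 [ 64  64  65  64  52  52  52  53  52  53  54  53  51  58  64  64  65]
 [ 60  65  64 
[... 642 characters left out ...]
33 47]
 [48 49 49 37 37 57 70 79 88 93 91 89 86 87 86 70 45 40 48 48]
 [54 50 50 51 48 53 70 81 90 90 89 89 88 87 88 72 52 48 48 50]
 [65 55 51 51 50 54 69 81 88 91 91 89 88 89 88 68 52 51 53 66]
 [78 75 68 58 55 53 69 82 87 91 90 89 87 86 85 66 53 62 75 80]
 [78 79 79 79 72 51 69 85 89 91 87 88 84 84 86 73 63 81 81 80]
 [78 78 79 83 81 61 68 83 86 88 83 89 87 86 86 70 62 91 94 90]
 [77 77 76 80 81 58 66 80 83 89 87 89 88 87 85 69 64 91 95 92]
 [75 75 77 78 81 60 66 78 84 91 89 90 91 83 76 67 63 89 92 91]
 [77 87 92 92 86 81 79 77 77 64 59 64 69 69 84 87 89 91 91 91]
 [78 80 79 79 80 82 82 81 79 81 80 80 81 81 79 80 86 81 82 80]
 [68 58 63 70 77 80 81 80 79 78 80 79 78 78 79 77 74 66 54 60]]
```

Slot and post flats both run straight up the image, so they are aligned within a degree or two. Moving over the post.

>>> servo_tool([
  [2.4,0,0,0,0,0,0.1],
  [2,-0.06,1.5,0,0,0,0.1],
  [0,0,2,0,0,0,0.1],
  [0,0,0.3,0,0,0,0.1],
  [0,0,0,0,0,0,0.1],
  [0,0,0,0,0,0,0.1],
  [0,0,0,0,0,0,0.1],
])

```text
t: 27.25
position: [0.4972, -0.1785, 0.1234]
tool_rot: [0.662, 3.07, -0.0]
ft_force: [-0.4, 0.4, -0.5]
gripper_width: 0.0252
grip_force: 30.0
```

>>> servo_tool([
  [0.13,0.1,0.4,0,0,0,0.1],
  [0,0,0.4,0,0,0,0.1],
  [0,0,0,0,0,0,0.1],
  [0,0,0,0,0,0,0.1],
])

```text
t: 27.75
position: [0.496, -0.1769, 0.1149]
tool_rot: [-0.662, -3.071, 0.0]
ft_force: [0.8, 0.2, -0.9]
gripper_width: 0.0249
grip_force: 30.0
```

Lowering lightly until it rests or enters.

>>> servo_tool([
  [0,0,0.15,0,0,0,0.1],
  [0,0,0.1,0,0,0,0.1],
  [0,0,0.1,0,0,0,0.1],
  [0,0,0,0,0,0,0.1],
])

```text
t: 28.25
position: [0.496, -0.1769, 0.1114]
tool_rot: [-0.662, -3.071, 0.0]
ft_force: [0.3, 0.4, -0.7]
gripper_width: 0.0251
grip_force: 30.0
```

>>> servo_tool([
  [0,0,0.1,0,0,0,0.1],
  [0,0,0.1,0,0,0,0.1],
  [0,0,0,0,0,0,0.1],
])

```text
t: 28.62
position: [0.496, -0.1769, 0.1093]
tool_rot: [-0.662, -3.071, 0.0]
ft_force: [-0.8, 0.1, -1.6]
gripper_width: 0.0257
grip_force: 30.0
```

>>> servo_tool([
  [0,0,0.12,0,0,0,0.1],
  [0,0,0.12,0,0,0,0.1],
  [0,0,0.12,0,0,0,0.1],
  [0,0,0,0,0,0,0.1],
])

```text
t: 29.12
position: [0.496, -0.1769, 0.1057]
tool_rot: [0.662, 3.071, -0.0]
ft_force: [-0.2, -0.8, -1.7]
gripper_width: 0.0253
grip_force: 30.0
```

>>> servo_tool([
  [0,0,0.2,0,0,0,0.1],
  [0,0,0.2,0,0,0,0.1],
  [0,0,0.2,0,0,0,0.1],
  [0,0,0.2,0,0,0,0.1],
])

```text
t: 29.62
position: [0.4962, -0.177, 0.0978]
tool_rot: [0.662, 3.071, -0.0]
ft_force: [0.7, 0.2, 0.4]
gripper_width: 0.0251
grip_force: 30.0
```

Flats engaged, no side load. On into the shoes.

>>> servo_tool([
  [0,0,0.2,0,0,0,0.1],
  [0,0,0.2,0,0,0,0.1],
  [0,0,0.2,0,0,0,0.1],
  [0,0,0.2,0,0,0,0.1],
])

```text
t: 30.12
position: [0.4964, -0.1771, 0.09]
tool_rot: [0.662, 3.07, -0.0]
ft_force: [1.9, -1.2, 3.2]
gripper_width: 0.0254
grip_force: 30.0
```

>>> servo_tool([
  [0,0,0.2,0,0,0,0.1],
  [0,0,0.2,0,0,0,0.1],
  [0,0,0.2,0,0,0,0.1],
  [0,0,0.2,0,0,0,0.1],
  [0,0,0.1,0,0,0,0.1],
])

```text
t: 30.75
position: [0.4962, -0.177, 0.0808]
tool_rot: [0.662, 3.071, -0.0]
ft_force: [2.8, -0.9, 3.8]
gripper_width: 0.0257
grip_force: 30.0
```

>>> servo_tool([
  [0,0,0.1,0,0,0,0.1],
  [0,0,0.1,0,0,0,0.1],
  [0,0,0,0,0,0,0.1],
])

```text
t: 31.12
position: [0.496, -0.1769, 0.0787]
tool_rot: [0.662, 3.071, -0.0]
ft_force: [3.0, -1.1, 0.7]
gripper_width: 0.0253
grip_force: 30.0
```

>>> servo_tool([
  [0,0,0.07,0,0,0,0.1],
  [0,0,0,0,0,0,0.1],
])

```text
t: 31.38
position: [0.496, -0.177, 0.0781]
tool_rot: [0.662, 3.071, -0.0]
ft_force: [2.8, -1.6, 1.5]
gripper_width: 0.0255
grip_force: 30.0
```

>>> servo_tool([
  [0,0,0.05,0,0,0,0.1],
  [0,0,0,0,0,0,0.1],
])

```text
t: 31.62
position: [0.4961, -0.177, 0.078]
tool_rot: [0.662, 3.071, 0.0]
ft_force: [2.2, -1.2, 6.6]
gripper_width: 0.0256
grip_force: 30.0
```

>>> servo_tool([
  [0,0,0.05,0,0,0,0.1],
  [0,0,0,0,0,0,0.1],
])

```text
t: 31.88
position: [0.4963, -0.177, 0.0779]
tool_rot: [0.662, 3.07, 0.0]
ft_force: [0.4, -0.9, 11.4]
gripper_width: 0.0253
grip_force: 30.0
```

Firm stop at the expected height. Relieving the load, releasing and retreating upward.

>>> servo_tool([
  [0,0,-0.06,0,0,0,0.1],
  [0,0,0,0,0,0,0.6],
  [0,0,0,0,0,0,0.6],
  [0,0,0,0,0,0,0.6],
  [0,0,-2,0,0,0,0.6],
  [0,0,-4,0,0,0,0.6],
  [0,0,-4,0,0,0,0.6],
  [-4.5,0,0,0,0,0,0.6],
  [0,0,0,0,0,0,0.6],
  [0,0,0,0,0,0,0.6],
])

```text
t: 33.12
position: [0.5358, -0.195, 0.1769]
tool_rot: [-0.662, -3.069, -0.0]
ft_force: [0.5, -0.1, -0.1]
gripper_width: 0.0526
grip_force: 0.0
```

Run:
```python
from h import *
np.set_printoptions(precision=4,suppress=True)
s,im=snap("wrist","w9.png"); T=T_tool(s); print(s["position"],s["ft_force"])
g=cv2.cvtColor(im,cv2.COLOR_BGR2GRAY)
for z in (.0908,.095,.104): print(z,w2px("wrist",[.4958,-.1767,z],s)[0], 'sleeve 26mm px', np.linalg.norm(np.subtract(*w2px("wrist",np.array([.4958,-.1767,z])+np.outer([-.013,.013],T[:3,1]),s))))
c=w2px("wrist",[.4958,-.1767,.0908],s)[0].astype(int); print(g[c[1]-26:c[1]+30:3,c[0]-30:c[0]+32:3])
```

```text
[ 0.5358 -0.195   0.1769] [ 0.518  -0.0764 -0.0581]
0.0908 [323.7845 148.9724] sleeve 26mm px 33.468185151149065
0.095 [323.7887 149.7647] sleeve 26mm px 34.05641017368386
0.104 [323.7981 151.56  ] sleeve 26mm px 35.38920864174647
[[76 76 77 60 60 61 76 78 69 72 78 80 67 68 70 66 62 64 64 75 68]
 [76 76 61 61 60 76 66 87 74 87 87 89 89 79 83 68 67 61 59 64 70]
 [76 76 57 59 70 71 76 86 91 90 91 91 91 93 81 72 68 60 59 58 70]
 [74 71 58 54 65 75 92 91 74 66 64 65 65 84 93 91 75 68 60 59 69]
 [74 57 53 53 70 90 81 71 94 95 95 94 95 78 80 85 80 65 59 58 68]
 [65 57 54 58 89 91 69 94 93 96 95 94 94 94 77 79 83 68 58 58 61]
 [61 57 53 77 91 64 91 90 91 49 50 52 49 91 88 67 81 80 58 58 69]
 [63 59 52 74 76 91 89 90 81 55 76 71 58 91 91 78 79 82 55 56 70]
 [61 62 51 77 74 90 90 92 78 60 90 87 62 83 85 78 77 79 54 54 70]
 [63 62 51 65 77 91 92 92 77 55 89 85 64 93 80 80 80 82 54 58 68]
 [63 63 61 56 74 92 93 93 78 58 89 87 62 83 83 81 77 79 53 68 68]
 [61 62 54 48 71 90 89 89 74 57 89 83 67 90 78 78 76 66 60 68 68]
 [52 61 53 53 59 77 92 91 77 56 84 87 66 89 81 79 78 57 67 69 67]
 [54 53 53 53 53 71 77 90 74 61 77 77 63 91 79 78 64 66 67 67 68]
 [64 62 52 53 53 53 57 73 90 90 91 90 89 79 75 66 67 66 66 68 67]
 [63 64 66 63 65 64 56 64 70 74 75 76 75 66 66 67 67 66 66 66 66]
 [66 66 66 64 66 66 66 66 66 67 67 67 67 67 68 66 67 66 67 68 67]
 [58 65 68 65 66 66 66 66 65 66 65 65 66 66 67 66 67 67 67 68 62]
 [71 62 66 66 66 66 65 64 65 64 66 66 66 66 66 66 65 65 67 61 94]]
```

The bushing sits level and centred around the post with its flats aligned. Handing in.

```bash
python3 -c "
from bench import manip
print(manip.finish_job())"
```

```text
the job is handed in; nothing more can be done
None
```

The spacer, washer and bushing are on the post in order and each felt fully home, handed in at about 33 s, but the spacer briefly met the collar at about 42 N, over the 30 N forcing limit, before I backed off.

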